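# Close the glaze mill jar: stopper in, retaining plate held over its screw holes

## Robot

A 7-joint arm with a two-finger parallel gripper is mounted at the origin on the work surface. World frame = base frame: x ahead of the robot, y to its left, z up, the work surface at z = 0. Lengths are in m, angles in rad, forces in N, time in s.
With the tool pointing down it reaches from about 0.4 to 0.85 m from the base axis. Payload 10.4 kg.
Tool frame: the origin (TCP) lies at the very end of the fingers, on their centre line; the grasp point (between the pads) lies 19 mm behind it (grasp_offset is the distance from the TCP to the grasp point, in m); z points along the fingers, y is the line along which they close (so a half turn about z gives the same grasp; the last joint's range is limited). The gripper opens to 85 mm and grips with 20 to 120 N. Pads are 22 mm wide; open, the fingers measure 114 mm over their backs; the gripper's body (76 mm by 85 mm) begins 54 mm behind the grasp point. The pads swing forward as they close: fully open they stand 13 mm farther back than shut.
Start: joints at [1.15, 0.332, -0.065, 1.46, 0.022, 1.35, -0.088], TCP at [0.242, -0.576, 0.231] pointing down, gripper open.
Joint ranges: [-2.6, 2.6], [-0.5, 2.12], [-1.47, 1.34], [0.16, 2.42], [-1.27, 4.41], [0.06, 2.06], [-2.6, 2.6]. Speed limits (rad/s): [2.22, 2.22, 2.79, 2.79, 3.14, 3.14, 3.14].

## Interface

Orientations are given as a unit quaternion [x, y, z, w].
In Python, from workcell import * gives the robot as it stands.
- The arm moves only by the tool jog_arm, never from a script. Its argument "plan" is a list of rows, each a list of 3 entries, a list of its own where there are three numbers: the turn, a rotation vector about the tool's x, y, z in rad, then the shift along the tool's x, y, z in m, then the finger opening in m, from 0 to 0.0854. A call has 1 to 8 rows; each row is the pose to reach, as a shift and turn from the pose commanded when the call began, along the tool's axes at that moment; what a row does not reach only later rows make up. A row lasts 1/12 s, in which the tool goes at most 41.7 mm and 7.16 degrees, less where a joint would pass 70% of its speed; a pose out of reach is approached as far as the arm can. A call with a gripper value outside its range is refused whole. The fingers move at their own pace and stop on an object; "force" is the grip in N (left out, the last holds). Time passes only in rows, so rows that repeat a pose let the fingers close. It gives the time, the measured TCP pose, the force, the opening and the grip force at its end, in the units of the state.
- get_obs(): the state, without advancing time (a new reading comes with each control period).
- camera(name): name is "scene" or "top"; returns a dict with "img" (420x560x3 uint8, red, green, blue), "mtx" (3x3 intrinsics, pixels), "extrinsics" (4x4, takes a point from camera to world coordinates). Camera axes: x right, y down, z forward; pixel columns grow to the right and rows downward; lengths in m; the calibration is good to about 2 mm. A picture is of the moment at which its call begins. There is no depth.
- hand_in(): hands the job in; it is judged then, once.
The state is a dict: "clock": time; "joint_pos": joint angles; "joint_velocities": joint speeds; "tau": joint torques, N m; "position": TCP position; "ee_rot": TCP orientation; "ft_force": force on the tool from outside, world axes, zero at the start; "torque": the same for the moment, N m; "grip_width": opening from 0.0 (shut) to 1.0 (fully open); "grasp_force": force on a finger pad.
Only numpy, scipy, OpenCV 4.12 (cv2) and the standard library are available. Lean on these libraries where they do the work, as an engineer would, in place of code of your own. Each camera call takes 0.05 s, during which the arm holds its last target. There are 200 camera calls.

## Task

Close up the glaze mill jar: set the rubber stopper upright in the jar's mouth until its collar rests on the flange, without dropping it in or forcing it, and let go of it. Then pick up the steel cover plate by its red handle and finish while still holding it, level and still, hovering about 2 cm clear above the jar's flange and touching neither jar nor stopper, lined up so that each of the four threaded holes shows whole within its hole in the plate, ready for me to start the screws. Leave the other things on the bench where they are.

Things in the scene. Friction and masses are not known exactly. Their poses are not given: they have to be found in the camera images.
- jar_mouth (a point): Centre of the round mouth in the upper face of the bright aluminium flange, 130 mm above the bench, on a white porcelain mill jar fixed to the bench (place and turn vary); z up, x along the flange's long side. Flange 136 (x) by 100 (y) by 12 mm thick; upright bore 50 mm wide, 35 mm deep. The jar below is 124 mm wide, with a blue band.
- jar_hole0 (a point): Threaded hole, 8 mm wide with a brass rim, in the flange's upper face at (+52, +34) mm from the mouth's centre along the flange's x and y. The other holes are at (-52, +34), (-52, -34) and (+52, -34) mm.
- jar_hole2 (a point): The threaded hole diagonally opposite, at (-52, -34) mm from the mouth's centre.
- stopper_grip (a point): Middle of the orange upright grip (24 mm wide, 24 mm tall) on a loose black rubber stopper (75 g) that stands upright on its narrow end on the bench left or right of the jar; 46 mm above the stopper's bottom; z up. Under the grip: a collar 62 mm wide, 6 mm thick, then a taper 28 mm long, 42 mm wide at the collar, 32 mm at the bottom. 58 mm tall in all.
- stopper_collar (a point): Centre of the underside of the stopper's collar, 28 mm above the stopper's bottom; it comes to lie at the mouth's centre when the stopper is home.
- cover_grip (a point): Centre of the red handle bar (84 x 12 x 14 mm, along x) of the loose steel cover plate (320 g), which lies flat beside the jar, on the other side from the stopper, handle up. It is over the plate's centre, 53 mm above its underside; z up, x along bar and plate. 40 mm free under the bar. Plate 136 x 100 x 6 mm with a 50 mm round window in its middle that the stopper's grip can stand in.
- cover_hole0 (a point): Centre of the plate's corner hole at (+52, +34) mm along the plate's x and y, in the plate's underside. 16 mm wide; the others are at (-52, +34), (-52, -34) and (+52, -34) mm. Half a turn about z makes no difference to the plate.
- cover_hole2 (a point): Centre of the diagonally opposite corner hole at (-52, -34) mm, in the plate's underside.
- clay_hive: Bystander: ochre clay beehive figure, 78 mm wide, 94 mm tall; origin under its centre.
- clay_horned: Bystander: brown clay figure with two horns, foot 72 mm wide, 156 mm tall; origin under its centre.
- pinch_pot: Bystander: small ochre clay bowl, 72 mm wide, 36 mm tall; origin under its centre.
- screw_cup: Bystander: steel cup with brass screws, 64 mm wide, 26 mm tall; origin under its centre.
- wood_tool: Bystander: wooden modelling tool lying flat, 175 mm long along its x, 16 mm wide; origin under it, about 20 mm off its middle.
- clay_knife: Bystander: clay knife with green handle lying flat, 180 mm long along its x, 18 mm wide; origin under its middle.
- screwdriver: Bystander: screwdriver lying flat along its x, about 200 mm long; origin under it.
- stopper: The stopper as a whole; origin at the centre of its bottom, z up.
- cover: The cover plate as a whole; origin at the centre of its underside, axes as for cover_grip.
- jar: The jar as a whole; origin on the bench under its centre, axes as for jar_mouth.
There are look-alikes about, which are no part of the job. What is meant by the stopper is not green or turquoise, and is the smaller of those in its own colour.

How it is judged:
On the way:
1. the stopper stands home in the jar's mouth and has been let go, while the cover plate still lies on the bench (horizontal distance between stopper_collar and jar_mouth below 0.006 m and z of stopper_collar in the frame of jar_mouth between -0.003 and 0.003 m and angle between stopper's own z axis and vertical below 0.08 rad and contact force between the fingers and stopper below 0.1 N and height (world z) of cover_grip below 0.07 m), for 0.2 s.
At the end, for the whole second after the job is handed in: Stopper home (6 mm of centre, 3 mm of height, 0.08 rad), not touched by the fingers; cover held in the fingers, still, level within 0.1 rad, underside 8 to 32 mm above the flange, holes within 4.5 mm sideways of the threaded holes (either half turn), touching neither jar nor stopper (horizontal distance between stopper_collar and jar_mouth below 0.006 m and z of stopper_collar in the frame of jar_mouth between -0.003 and 0.003 m and angle between stopper's own z axis and vertical below 0.08 rad and contact force between each of the fingers, cover and stopper below 0.1 N and ((horizontal distance between cover_hole0 and jar_hole0 below 0.0045 m and horizontal distance between cover_hole2 and jar_hole2 below 0.0045 m) or (horizontal distance between cover_hole0 and jar_hole2 below 0.0045 m and horizontal distance between cover_hole2 and jar_hole0 below 0.0045 m)) and z of cover_hole0 in the frame of jar_mouth between 0.008 and 0.032 m and z of cover_hole2 in the frame of jar_mouth between 0.008 and 0.032 m and angle between cover's own z axis and vertical below 0.1 rad and linear speed of each of cover, stopper below 0.02 m/s and contact force between cover and the fingers above 1 N and contact force between cover and jar below 0.1 N); the arm keeps its last pose, push and grip.
It fails at once if a bystander is shifted by more than 25 mm (distance of any of clay_hive, clay_horned, pinch_pot, screw_cup, wood_tool, clay_knife, screwdriver from where it was at the start of the episode above 0.025 m).
It fails at once if a clay figure is tipped (angle between any of clay_hive, clay_horned's own z axis and vertical above 0.4 rad).
It fails at once if the stopper is forced or dropped into the jar (over 40 N between them) (contact force between stopper and jar above 40 N).
It also fails if it takes over 64 s, if anything falls off the work surface, if the arm or the gripper's body presses on something with over 40 N, if the wrist force passes 120 N, or if a joint passes its speed limit or range.

## Working session

There is one attempt and no reset: what is moved stays moved. The work goes in short steps, Python scripts to look and compute and a tool call to move; the robot and the scene stay as the last step left them, time stands still between calls to the robot, and variables do not carry over. Pictures are saved under pics/ and viewed, at most 10 in all, crops included, and the job is handed in when it is done.

Besides the shell and the picture viewer there is one more tool, called after ">>>" by a JSON object that holds its "api" and its "payload". jog_arm: Moves the arm, as the interface text tells. Its arguments: {"type":"object","properties":{"plan":{"type":"array"},"force":{"type":"number"}},"required":["plan"]}

```bash
mkdir -p pics; ls
python3 - <<'E'
from workcell import *
import cv2,numpy as np
np.set_printoptions(precision=4,suppress=True)
for n in("scene","top"):
    c=camera(n); cv2.imwrite(f"pics/{n}0.png",c["img"][:,:,::-1]); print(n,c["mtx"],c["extrinsics"])
o=get_obs(); print(o)
E
```

```text
pics
scene [[460.8341   0.     272.2121]
 [  0.     460.8341 202.0056]
 [  0.       0.       1.    ]] [[-0.8674  0.3441 -0.3594  1.095 ]
 [ 0.4975  0.6154 -0.6114  0.9675]
 [ 0.0108 -0.7091 -0.705   1.1407]
 [ 0.      0.      0.      1.    ]]
top [[475.4405   0.     272.9531]
 [  0.     475.4405 212.6101]
 [  0.       0.       1.    ]] [[-0.0033 -0.9977  0.0682  0.4687]
 [-1.      0.0039  0.0085  0.0497]
 [-0.0087 -0.0682 -0.9976  1.2917]
 [ 0.      0.      0.      1.    ]]
{'clock': 0.1, 'joint_pos': array([ 1.1504,  0.3328, -0.0647,  1.4609,  0.0216,  1.3499, -0.0885]), 'joint_velocities': array([-0.0004, -0.0017,  0.0002, -0.0044, -0.0009, -0.0005, -0.0007]), 'tau': array([  0.0026, -62.6744,   0.0497, -39.2433,   0.0162,   0.0068,
        -0.    ]), 'position': array([ 0.242 , -0.5759,  0.2306]), 'ee_rot': array([ 0.9803,  0.1976, -0.0001, -0.0006]), 'ft_force': array([0.715 , 0.1202, 0.1864]), 'torque': array([ 0.0396, -0.0498,  0.0233]), 'grasp_force': 0.0, 'grip_width': 0.9976077576990091}
```

View pics/scene0.png

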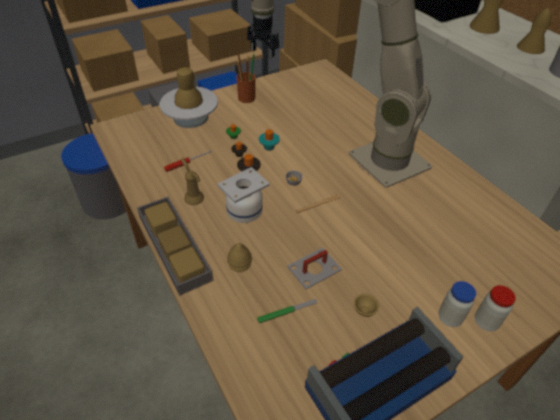

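View pics/top0.png

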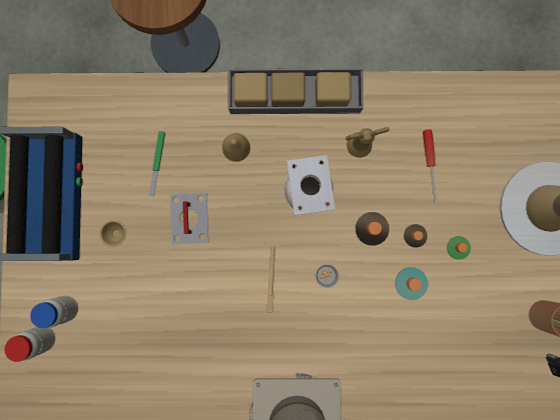

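The scene view shows the jar at (244,195), the cover at (315,265) and black stoppers at (239,149) and (249,163). The top view shows the flange centre at about (311,185), the cover at (189,218), the small black stopper with orange grip at (416,236) and a larger look-alike at (372,229). The horned figure is at (360,145) and the screwdriver at (430,160).

```bash
cat > h.py <<'E'
import cv2,numpy as np
np.set_printoptions(precision=4,suppress=True)
def ray(c,uv,z):
    uv=np.atleast_2d(uv).astype(float)
    d=np.c_[uv,np.ones(len(uv))]@np.linalg.inv(c["mtx"]).T@c["extrinsics"][:3,:3].T
    o=c["extrinsics"][:3,3]
    return o+d*((z-o[2])/d[:,2])[:,None]
def proj(c,p):
    E=np.linalg.inv(c["extrinsics"]); q=np.atleast_2d(p)@E[:3,:3].T+E[:3,3]; q=q@c["mtx"].T
    return q[:,:2]/q[:,2:]
def blobs(c,lo,hi,amin=8):
    m=cv2.inRange(cv2.cvtColor(c["img"],cv2.COLOR_RGB2HSV),lo,hi)
    n,l,s,ce=cv2.connectedComponentsWithStats(m)
    return [(ce[i],s[i,4],s[i,:4],l==i) for i in range(1,n) if s[i,4]>=amin]
E
python3 - <<'E'
from workcell import *
from h import *
T=camera("top");S=camera("scene")
for n,c in(("top",T),("scene",S)):
    print(n,"orange")
    for ce,a,b,_ in blobs(c,(5,150,120),(14,255,255)): print(ce,a,b,ray(c,ce,.058 if n=="top" else .05)[0])
    print(n,"red")
    for ce,a,b,m in blobs(c,(0,150,60),(4,255,255),20):
        ys,xs=np.nonzero(m); r=cv2.minAreaRect(np.c_[xs,ys].astype(np.float32)); print(ce,a,b,r,ray(c,ce,.06)[0])
    print(n,"bright")
    for ce,a,b,m in blobs(c,(0,0,140),(180,40,255),150):
        ys,xs=np.nonzero(m); r=cv2.minAreaRect(np.c_[xs,ys].astype(np.float32)); print(ce,a,b,r)
a=cv2.resize(T["img"][130:260,160:290],None,fx=4,fy=4,interpolation=cv2.INTER_CUBIC) 
b=cv2.resize(T["img"][130:260,280:410],None,fx=4,fy=4,interpolation=cv2.INTER_CUBIC)
a=cv2.resize(T["img"][180:260,160:220],(390,520),interpolation=cv2.INTER_CUBIC)
b=cv2.resize(T["img"][145:225,280:340],(390,520),interpolation=cv2.INTER_CUBIC)
cv2.imwrite("pics/crop1.png",np.hstack([a,b])[:,:,::-1])
E
```

```text
top orange
[374.3175 228.3651] 126 [368 222  14  13] [ 0.5111 -0.2023  0.058 ]
[417.8636 235.2576] 66 [414 231   9   9] [ 0.4929 -0.3143  0.058 ]
[461.625  247.0156] 64 [457 243  10   9] [ 0.4622 -0.4262  0.058 ]
[414.9892 283.7097] 93 [409 278  12  13] [ 0.3686 -0.304   0.058 ]
top red
[428.7333 146.2947] 285 [423 130  12  35] ((428.7865905761719, 147.07925415039062), (34.78593826293945, 8.613659858703613), 83.6598129272461) [ 0.7251 -0.3477  0.06  ]
[ 78.56 166.36] 25 [ 77 163   4   8] ((78.5, 166.5), (7.0, 3.0), 90.0) [0.6766 0.5698 0.06  ]
[185.3704 217.3556] 135 [183 202   7  32] ((185.43145751953125, 217.54061889648438), (31.34870147705078, 4.916046142578125), 85.91438293457031) [0.5415 0.2879 0.06  ]
[ 17.3748 348.1836] 523 [  5 336  27  26] ((17.299999237060547, 347.8999938964844), (24.59674644470215, 26.385601043701172), 26.56505012512207) [0.2078 0.7154 0.06  ]
top bright
[309.642  184.8321] 1936 [286 155  49  60] ((308.6300048828125, 184.9099884033203), (55.437171936035156, 44.830570220947266), 81.8698959350586)
[529.7964 207.3556] 3158 [501 162  59  94] ((530.0, 208.5), (
[... 1217 characters left out ...]
 21] ((502.50006103515625, 296.0000305175781), (23.33452033996582, 19.091880798339844), 45.0) [0.1699 0.6633 0.06  ]
scene bright
[466.1095  39.269 ] 539 [431  25  65  30] ((463.4656066894531, 36.13530349731445), (65.83214569091797, 18.35443687438965), 28.300756454467773)
[185.4624 108.6268] 426 [161  96  54  21] ((187.16793823242188, 107.3189468383789), (52.88737869262695, 19.058515548706055), 4.969740390777588)
[242.6442 183.6933] 489 [219 172  49  27] ((243.1000213623047, 182.69998168945312), (21.0190372467041, 43.37971496582031), 63.43495178222656)
[244.5952 201.4107] 168 [228 194  29  13] ((242.72946166992188, 201.4390106201172), (10.1605806350708, 28.44234275817871), 79.50852966308594)
```

View pics/crop1.png

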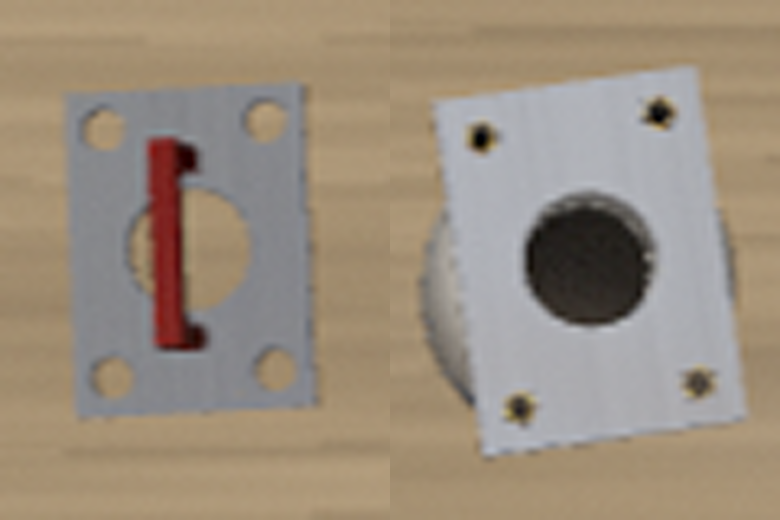

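```bash
cat >> h.py <<'E'
from scipy.spatial.transform import Rotation as Ro
def move(o,xyz,yaw=None):
    "shift and turn in tool axes from the measured pose to TCP xyz, pointing down, tool x at yaw"
    R=Ro.from_quat(o["ee_rot"]); x=R.as_matrix()[:,0]
    if yaw is None: yaw=np.arctan2(x[1],x[0])
    G=Ro.from_euler("z",yaw)*Ro.from_euler("x",np.pi)
    print("at",o["position"],"yaw",np.arctan2(x[1],x[0]),"-> turn",(R.inv()*G).as_rotvec(),"shift",R.inv().apply(np.array(xyz)-o["position"]))
E
python3 - <<'E'
from workcell import *
from h import *
T=camera("top");S=camera("scene")
def up(p,x0,y0): return (np.array(p)+.5)/6.5-.5+[x0,y0]
jh=up([(92,137),(269,113),(309,382),(130,408)],280,145); jc=up([(45,100),(304,67),(357,416),(96,457)],280,145)
ph=up([(104,128),(266,120),(276,369),(111,377)],160,180); pc=up([(66,94),(302,84),(317,404),(80,416)],160,180)
for q,z in((jh,.13),(jc,.13),(ph,.006),(pc,.006)):
    w=ray(T,q,z); e=[np.linalg.norm(w[i]-w[(i+1)%4]) for i in range(4)]; d=w[0]+w[1]-w[2]-w[3]
    print(w.mean(0),"sides",np.array(e),"yaw",np.arctan2(d[1],d[0]))
# scene view of the flange
m=max([b for b in blobs(S,(0,0,140),(180,40,255),300) if 230<b[0][0]<260],key=lambda b:b[1])[3].astype(np.uint8)
h=cv2.convexHull(cv2.findContours(m,0,2)[0][0]); q=cv2.approxPolyDP(h,3,True)[:,0]; w=ray(S,q,.13); print("scene flange",q,w,w.mean(0))
o=get_obs(); print("stopper"); move(o,[.4925,-.316,.16]); move(o,[.4925,-.316,.038])
E
```

```text
[ 0.617  -0.0325  0.13  ] sides [0.0677 0.1034 0.0682 0.104 ] yaw 0.13384917153619533
[ 0.6171 -0.0327  0.13  ] sides [0.0991 0.1342 0.0995 0.1371] yaw 0.13665236695409907
[0.5435 0.2893 0.006 ] sides [0.0679 0.1042 0.0688 0.1042] yaw 0.04286309075138788
[0.5432 0.2884 0.006 ] sides [0.099  0.134  0.0988 0.1348] yaw 0.053834480613908664
scene flange [[267 182]
 [236 198]
 [219 183]
 [245 172]
 [257 173]] [[ 0.5487  0.0028  0.13  ]
 [ 0.67    0.0203  0.13  ]
 [ 0.6868 -0.0687  0.13  ]
 [ 0.5884 -0.0758  0.13  ]
 [ 0.5559 -0.052   0.13  ]] [ 0.61   -0.0347  0.13  ]
stopper
at [ 0.2421 -0.5761  0.2311] yaw 0.39779073144536076 -> turn [-0.0004 -0.      0.    ] shift [ 0.3316 -0.1428  0.0711]
at [ 0.2421 -0.5761  0.2311] yaw 0.39779073144536076 -> turn [-0.0004 -0.      0.    ] shift [ 0.3316 -0.1427  0.1931]
```

>>> {"api": "jog_arm", "payload": {"plan": [[[0,0,0],[0.04,-0.017,0],0.055],[[0,0,0],[0.075,-0.032,0],0.055],[[0,0,0],[0.11,-0.047,0.005],0.055],[[0,0,0],[0.145,-0.062,0.01],0.055],[[0,0,0],[0.18,-0.077,0.015],0.055],[[0,0,0],[0.215,-0.092,0.02],0.055],[[0,0,0],[0.25,-0.107,0.03],0.055],[[0,0,0],[0.28,-0.121,0.04],0.055]], "force": 30}}

```text
clock: 0.97
position: [0.4553, -0.354, 0.1915]
ee_rot: [0.98, 0.198, 0.001, 0.0]
ft_force: [-0.2, -0.0, 0.2]
grip_width: 0.645
grasp_force: 0.0
```

>>> {"api": "jog_arm", "payload": {"plan": [[[0,0,0],[0.03,-0.013,0.02],0.055],[[0,0,0],[0.0516,-0.0218,0.05],0.055],[[0,0,0],[0.0516,-0.0218,0.075],0.055],[[0,0,0],[0.0516,-0.0218,0.075],0.055],[[0,0,0],[0.0516,-0.0218,0.075],0.055]]}}

```text
clock: 1.38
position: [0.4916, -0.3162, 0.1157]
ee_rot: [0.98, 0.197, -0.001, -0.001]
ft_force: [-0.5, 0.1, 1.4]
grip_width: 0.646
grasp_force: 0.0
```

Run:
```python
from workcell import *
from h import *
T=camera("top");S=camera("scene");o=get_obs();print(o["grip_width"],o["ft_force"])
move(o,[.4925,-.316,.038],.398)
a=cv2.resize(T["img"][190:280,360:470],(440,360),interpolation=cv2.INTER_CUBIC)
b=cv2.resize(S["img"][100:190,200:290],(360,360),interpolation=cv2.INTER_CUBIC)
cv2.imwrite("pics/c2.png",np.hstack([a,b])[:,:,::-1])
```

```text
0.6453161208383947 [ 0.0397 -0.227   0.0468]
at [ 0.4926 -0.3177  0.1181] yaw 0.39597869243390116 -> turn [ 0.0021 -0.0008 -0.002 ] shift [ 0.0005 -0.0018  0.0801]
```

View pics/c2.png

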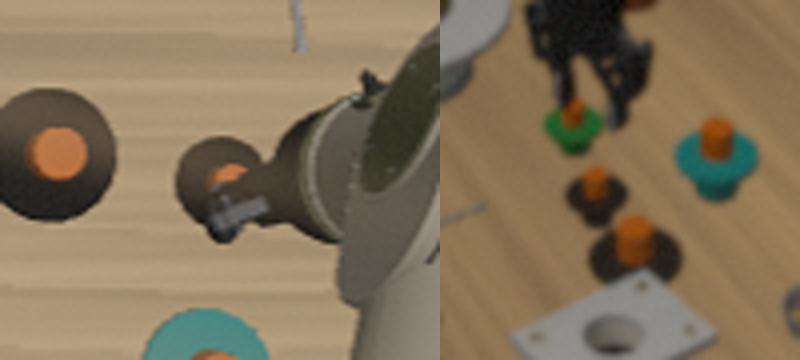

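Crop: the fingers straddle the small black stopper's orange grip (top view crop (228,178)) in both views. I'll lower and close.

>>> {"api": "jog_arm", "payload": {"plan": [[[0,0,0],[0,-0.001,0.03],0.055],[[0,0,0],[0,-0.001,0.055],0.055],[[0,0,0],[0,-0.001,0.07],0.055],[[0,0,0],[0,-0.001,0.08],0.055],[[0,0,0],[0,-0.001,0.08],0.055],[[0,0,0],[0,-0.001,0.08],0.04],[[0,0,0],[0,-0.001,0.08],0.03],[[0,0,0],[0,-0.001,0.08],0.03]]}}

```text
clock: 2.15
position: [0.493, -0.3159, 0.038]
ee_rot: [0.98, 0.197, 0.001, 0.001]
ft_force: [-0.0, -1.4, 0.2]
grip_width: 0.35
grasp_force: 0.0
```

Run:
```python
from workcell import *
from h import *
T=camera("top");S=camera("scene");o=get_obs();print(o["grip_width"],o["ft_force"],o["position"])
for b in blobs(S,(5,150,100),(14,255,255)): print(b[0],b[2],ray(S,b[0],.05))
a=cv2.resize(T["img"][190:280,360:470],(440,360),interpolation=cv2.INTER_CUBIC)
b=cv2.resize(S["img"][110:170,210:270],(360,360),interpolation=cv2.INTER_CUBIC)
cv2.imwrite("pics/c3.png",np.hstack([a,b])[:,:,::-1])
```

```text
0.34879420768533465 [ 0.0392 -0.004   0.1541] [ 0.4927 -0.3156  0.0374]
[268.4909 133.2727] [265 129   8  11] [[ 0.3603 -0.3193  0.05  ]]
[237.64 144.  ] [236 141   4   8] [[ 0.4978 -0.3169  0.05  ]]
[247.8133 158.56  ] [244 154   9  12] [[ 0.5043 -0.2204  0.05  ]]
[185.6667 159.1111] [184 158   5   4] [[ 0.7062 -0.329   0.05  ]]
[169.55 164.6 ] [164 161  14  10] [[ 0.7693 -0.3283  0.05  ]]
[180.7273 161.2727] [179 160   4   4] [[ 0.7267 -0.3262  0.05  ]]
[504.9444 289.1944] [491 285  25  15] [[0.137  0.6487 0.05  ]]
```

View pics/c3.png

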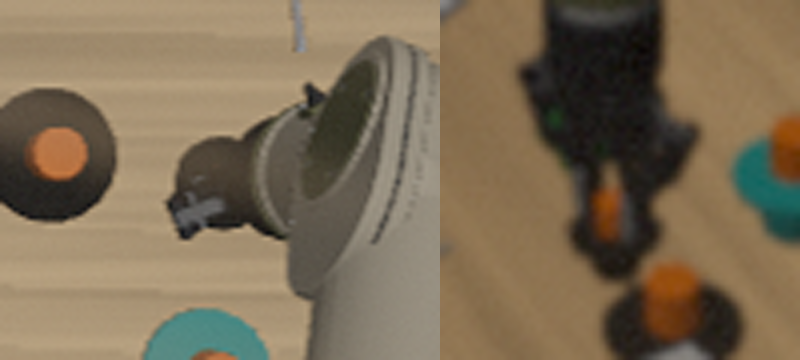

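The fingers stand on both sides of the orange grip (scene crop (605,215)), above the collar. I'll close and lift.

>>> {"api": "jog_arm", "payload": {"plan": [[[0,0,0],[0,0,0],0.02],[[0,0,0],[0,0,0],0.015],[[0,0,0],[0,0,0],0.015],[[0,0,0],[0,0,0],0.015],[[0,0,0],[0,0,-0.02],0.015],[[0,0,0],[0,0,-0.06],0.015],[[0,0,0],[0,0,-0.1],0.015],[[0,0,0],[0,0,-0.14],0.015]], "force": 30}}

```text
clock: 2.92
position: [0.4916, -0.3148, 0.1777]
ee_rot: [0.98, 0.198, -0.0, -0.0]
ft_force: [0.8, -0.0, -1.2]
grip_width: 0.265
grasp_force: 29.7
```

Run:
```python
from workcell import *
from h import *
o=get_obs();print(o["grip_width"],o["grasp_force"],o["ft_force"])
move(o,[.493,-.316,.205],.398); move(o,[.617,-.0325,.205],.398)
```

```text
0.26536727089431883 29.694425761699677 [ 0.8373 -0.0272 -1.2487]
at [ 0.4916 -0.3148  0.1777] yaw 0.39805188990018936 -> turn [-0.0009  0.0006  0.0001] shift [ 0.0008  0.0016 -0.0273]
at [ 0.4916 -0.3148  0.1777] yaw 0.39805188990018936 -> turn [-0.0009  0.0006  0.0001] shift [ 0.225  -0.2116 -0.0272]
```

>>> {"api": "jog_arm", "payload": {"plan": [[[0,0,0],[0,0,-0.025],0.015],[[0,0,0],[0.025,-0.023,-0.03],0.015],[[0,0,0],[0.053,-0.05,-0.03],0.015],[[0,0,0],[0.081,-0.076,-0.03],0.015],[[0,0,0],[0.109,-0.103,-0.03],0.015],[[0,0,0],[0.137,-0.129,-0.03],0.015],[[0,0,0],[0.165,-0.155,-0.03],0.015],[[0,0,0],[0.193,-0.181,-0.03],0.015]]}}

```text
clock: 3.58
position: [0.6003, -0.0718, 0.2063]
ee_rot: [0.98, 0.197, -0.0, 0.0]
ft_force: [0.8, -0.4, -0.4]
grip_width: 0.266
grasp_force: 29.7
```

>>> {"api": "jog_arm", "payload": {"plan": [[[0,0,0],[0.022,-0.02,0],0.015],[[0,0,0],[0.032,-0.0306,0],0.015],[[0,0,0],[0.032,-0.0306,0],0.015],[[0,0,0],[0.032,-0.0306,0],0.015]]}}

```text
clock: 3.92
position: [0.6175, -0.0321, 0.2059]
ee_rot: [0.98, 0.199, -0.0, -0.0]
ft_force: [0.4, 0.3, -1.4]
grip_width: 0.267
grasp_force: 29.7
```

Run:
```python
from workcell import *
from h import *
T=camera("top");S=camera("scene");o=get_obs();print(o["grip_width"],o["ft_force"])
move(o,[.617,-.0325,.19],.398)
p=o["position"]
# expected pixels if the stopper hangs centred under the tool: collar centre, bottom; mouth
for n,c in(("top",T),("scene",S)): print(n,proj(c,[p+[0,0,-.0375+.031],p+[0,0,-.0375],[.617,-.0325,.13]]))
a=cv2.resize(T["img"][135:235,260:360],(400,400),interpolation=cv2.INTER_CUBIC)
b=cv2.resize(S["img"][120:220,195:295],(400,400),interpolation=cv2.INTER_CUBIC)
cv2.imwrite("pics/c4.png",np.hstack([a,b])[:,:,::-1])
```

```text
0.26460248525766755 [-0.2172 -0.212  -1.6837]
at [ 0.6173 -0.0345  0.2061] yaw 0.3961902946709062 -> turn [ 0.0007  0.0008 -0.0018] shift [ 0.0005 -0.002   0.0161]
top [[313.2962 180.555 ]
 [312.3056 182.3219]
 [310.3199 184.5088]]
scene [[242.206  165.7772]
 [242.5471 173.2091]
 [243.3208 182.5073]]
```

View pics/c4.png

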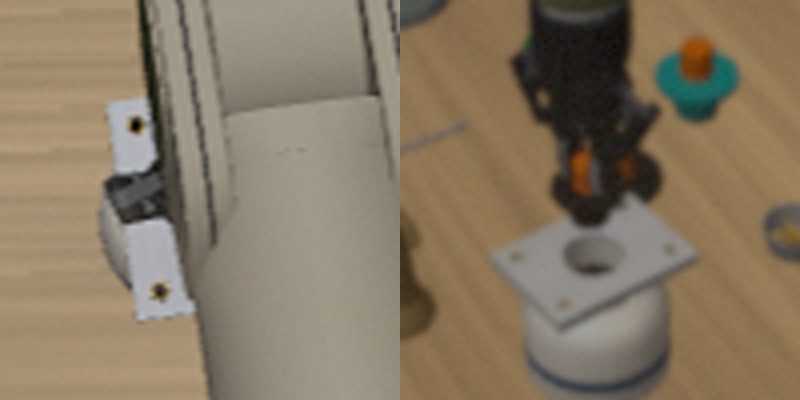

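Top crop: the flange is partly hidden by the arm. Scene crop: the stopper hangs above the mouth, bottom at about (590,220), collar spanning (550–662,185), which may be a tilt. I'll look closer.

Run:
```python
from workcell import *
from h import *
S=camera("scene");o=get_obs();p=o["position"];print(o["ee_rot"],p)
b=np.mean([camera("scene")["img"] for _ in range(4)],0)
b=cv2.resize(b[145:190,215:275],(800,600),interpolation=cv2.INTER_CUBIC)
b=np.clip(255*(np.clip(b,0,255)/255)**.5,0,255).astype(np.uint8)
def C(q,col):
    q=((q-[215,145]+.5)*800/60-.5).astype(int); cv2.polylines(b,[q.reshape(-1,1,2)],True,col,1)
t=np.linspace(0,2*np.pi,40); r=np.c_[np.cos(t),np.sin(t),0*t]
for z,R,col in((.058,.012,(255,255,0)),(.034,.031,(0,255,0)),(0,.016,(255,0,0))): C(proj(S,p+[0,0,-.0375+z]+r*R),col)
C(proj(S,[.617,-.0325,.13]+r*.025),(0,255,255))
cv2.imwrite("pics/c5.png",b[:,:,::-1])
```

```text
[ 0.9805  0.1965 -0.0002  0.0004] [ 0.6173 -0.0348  0.2062]
```

View pics/c5.png

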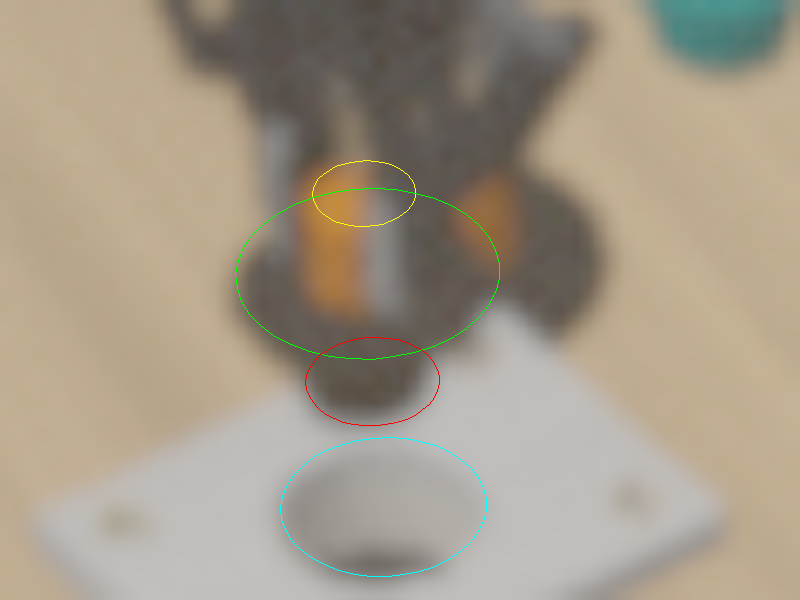

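The right-hand dark blob is the large look-alike behind. The held stopper hangs upright, about 1 px left of the predicted outline (bottom at (368,378) against (372,381)), and the mouth matches its prediction. I'll correct and lower.

>>> {"api": "jog_arm", "payload": {"plan": [[[0,0,0],[-0.0005,-0.0035,0.003],0.015],[[0,0,0],[-0.0005,-0.0035,0.015],0.015],[[0,0,0],[-0.0005,-0.0035,0.027],0.015],[[0,0,0],[-0.0005,-0.0035,0.037],0.015],[[0,0,0],[-0.0005,-0.0035,0.046],0.015],[[0,0,0],[-0.0005,-0.0035,0.053],0.015],[[0,0,0],[-0.0005,-0.0035,0.058],0.015],[[0,0,0],[-0.0005,-0.0035,0.06],0.015]]}}

```text
clock: 4.93
position: [0.6154, -0.0299, 0.1452]
ee_rot: [0.98, 0.198, -0.001, -0.0]
ft_force: [-0.3, 0.0, -1.0]
grip_width: 0.267
grasp_force: 29.7
```

Run:
```python
from workcell import *
from h import *
S=camera("scene");o=get_obs();p=o["position"];print(p,o["ft_force"],o["torque"],o["grip_width"])
b=np.mean([camera("scene")["img"] for _ in range(4)],0)
b=cv2.resize(b[155:200,215:275],(800,600),interpolation=cv2.INTER_CUBIC)
b=np.clip(255*(np.clip(b,0,255)/255)**.5,0,255).astype(np.uint8)
def C(q,col):
    q=((q-[215,155]+.5)*800/60-.5).astype(int); cv2.polylines(b,[q.reshape(-1,1,2)],True,col,1)
t=np.linspace(0,2*np.pi,40); r=np.c_[np.cos(t),np.sin(t),0*t]
C(proj(S,[.617,-.0325,.136]+r*.031),(0,255,0))
C(proj(S,[.617,-.0325,.13]+r*.025),(0,255,255))
cv2.imwrite("pics/c6.png",b[:,:,::-1])
```

```text
[ 0.6155 -0.0299  0.1454] [-0.1522 -0.1992 -1.5234] [-0.0593  0.0409  0.0098] 0.2662636980199595
```

View pics/c6.png

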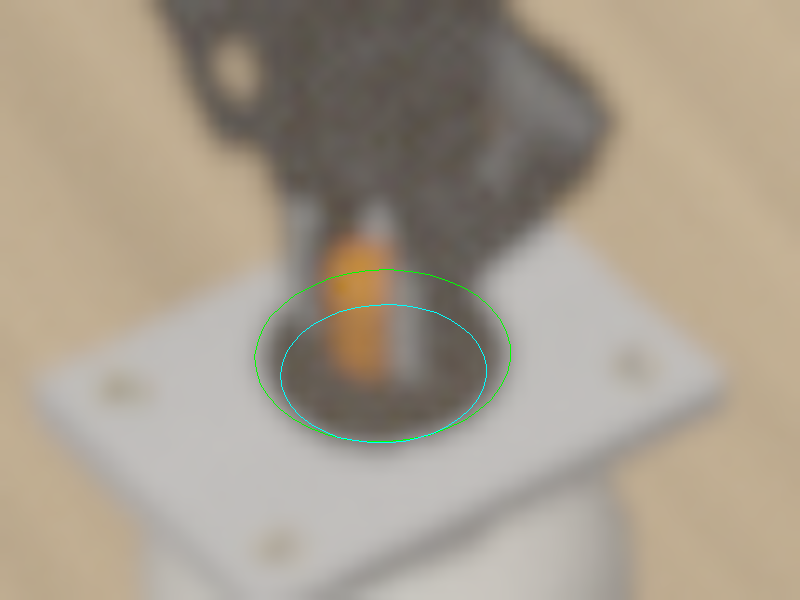

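The collar sits centred on the mouth (ellipse about x 255–505, expected 255–511), with no contact force yet. I'll ease it down.

>>> {"api": "jog_arm", "payload": {"plan": [[[0,0,0],[0.0005,0.001,0.001],0.015],[[0,0,0],[0.0005,0.001,0.002],0.015],[[0,0,0],[0.0005,0.001,0.003],0.015],[[0,0,0],[0.0005,0.001,0.004],0.015],[[0,0,0],[0.0005,0.001,0.0045],0.015],[[0,0,0],[0.0005,0.001,0.0045],0.015]]}}

```text
clock: 5.68
position: [0.6165, -0.0306, 0.1416]
ee_rot: [0.98, 0.198, -0.0, 0.0]
ft_force: [0.9, -0.2, -1.3]
grip_width: 0.264
grasp_force: 29.7
```

>>> {"api": "jog_arm", "payload": {"plan": [[[0,0,0],[0,0,0.0005],0.015],[[0,0,0],[0,0,0.001],0.015],[[0,0,0],[0,0,0.0015],0.015],[[0,0,0],[0,0,0.0015],0.015]]}}

```text
clock: 6.02
position: [0.6166, -0.0306, 0.1402]
ee_rot: [0.98, 0.198, -0.0, 0.0]
ft_force: [0.0, -0.9, -1.7]
grip_width: 0.269
grasp_force: 29.7
```

>>> {"api": "jog_arm", "payload": {"plan": [[[0,0,0],[0,0,0.0005],0.015],[[0,0,0],[0,0,0.001],0.015],[[0,0,0],[0,0,0.001],0.015]]}}

```text
clock: 6.27
position: [0.6167, -0.0306, 0.1395]
ee_rot: [0.98, 0.198, 0.0, 0.0]
ft_force: [-0.2, -0.9, 0.6]
grip_width: 0.264
grasp_force: 29.8
```

Run:
```python
from workcell import *
f=[]
for _ in range(4): camera("scene"); o=get_obs(); f.append(o["ft_force"].round(1)); 
print(f,o["position"],o["torque"])
```

```text
[array([-0. ,  0.6,  0.4]), array([-0.7, -0.8,  0.9]), array([-0.4,  0.8,  1.3]), array([-0.9, -0.5,  0.7])] [ 0.61669382 -0.03055256  0.13945431] [ 0.02827096  0.070511   -0.01761446]
```

Contact starts at the expected height (the vertical force rose by about 2 N). I'll release and rise.

>>> {"api": "jog_arm", "payload": {"plan": [[[0,0,0],[0,0,0],0.025],[[0,0,0],[0,0,0],0.035],[[0,0,0],[0,0,0],0.05],[[0,0,0],[0,0,0],0.055],[[0,0,0],[0,0,-0.02],0.055],[[0,0,0],[0,0,-0.05],0.055],[[0,0,0],[0,0,-0.08],0.055],[[0,0,0],[0,0,-0.11],0.055]]}}

```text
clock: 7.13
position: [0.6164, -0.0306, 0.2506]
ee_rot: [0.98, 0.198, -0.0, -0.0]
ft_force: [0.1, -0.5, -0.5]
grip_width: 0.646
grasp_force: 0.0
```

Run:
```python
from workcell import *
from h import *
o=get_obs();print(o["grip_width"],o["ft_force"])
move(o,[.5433,.2888,.20],.045)
move(o,[.5433,.2888,.034],.045)
```

```text
0.6458472560918862 [ 0.1423 -0.5481 -0.5158]
at [ 0.6164 -0.0306  0.2506] yaw 0.39788867434225195 -> turn [-0.0001  0.0003  0.3529] shift [ 0.0564 -0.3227  0.0506]
at [ 0.6164 -0.0306  0.2506] yaw 0.39788867434225195 -> turn [-0.0001  0.0003  0.3529] shift [ 0.0565 -0.3227  0.2166]
```

>>> {"api": "jog_arm", "payload": {"plan": [[[0,0,0.05],[0.005,-0.03,0],0.055],[[0,0,0.1],[0.012,-0.068,0],0.055],[[0,0,0.15],[0.019,-0.107,0],0.055],[[0,0,0.2],[0.026,-0.147,0],0.055],[[0,0,0.25],[0.033,-0.187,0],0.055],[[0,0,0.3],[0.04,-0.227,0],0.055],[[0,0,0.353],[0.047,-0.267,0.005],0.055],[[0,0,0.353],[0.053,-0.3,0.01],0.055]]}}

```text
clock: 7.8
position: [0.548, 0.2698, 0.2397]
ee_rot: [1.0, 0.022, 0.0, -0.0]
ft_force: [0.5, 0.4, 0.5]
grip_width: 0.644
grasp_force: 0.0
```

Run:
```python
from workcell import *
from h import *
T=camera("top");S=camera("scene")
o=get_obs();print(o["grip_width"],o["ft_force"])
move(o,[.5433,.2888,.10],.045)
for n,c in(("top",T),("scene",S)):
    for b in blobs(c,(5,130,80),(16,255,255),6):
        if 225<b[0][0]<330 and 160<b[0][1]<200: print(n,b[0],b[1],b[2],ray(c,b[0],.16 if n=="top" else .152))
    print(proj(c,[.617,-.0325,.16]))
a=cv2.resize(T["img"][150:220,280:340],(390,455),interpolation=cv2.INTER_CUBIC)
b=cv2.resize(S["img"][145:215,215:275],(390,455),interpolation=cv2.INTER_CUBIC)
cv2.imwrite("pics/c7.png",np.hstack([a,b])[:,:,::-1])
```

```text
0.6429189388947507 [-0.7071  1.0591  0.3089]
at [0.5456 0.2736 0.2386] yaw 0.05435447461782224 -> turn [-0.0028  0.002   0.0094] shift [-0.0012 -0.0149  0.1387]
top [310.0211 182.9053] 95 [305 178  11  11] [[ 0.617  -0.0297  0.16  ]]
[[311.1931 182.9157]]
scene [242.4426 179.5738] 61 [239 175   8  10] [[ 0.6235 -0.0244  0.152 ]]
[[243.0078 175.5793]]
```

View pics/c7.png

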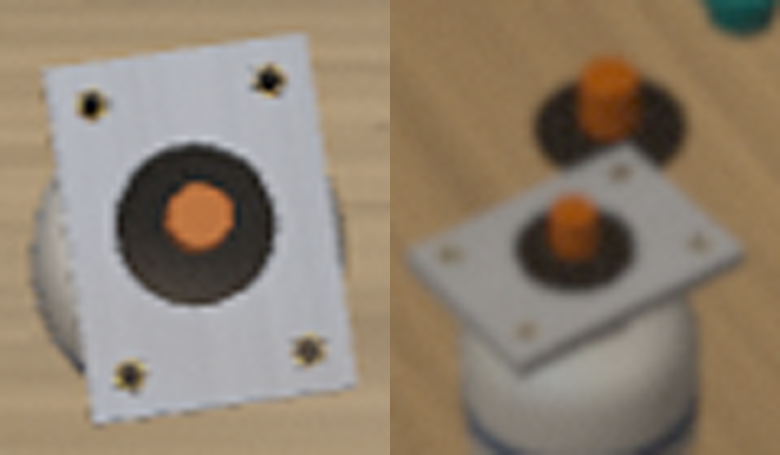

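Top crop: the stopper's collar (centre (195,224)) is within about 2.5 mm of the mouth centre (200,228), upright and seated. Now the cover.

>>> {"api": "jog_arm", "payload": {"plan": [[[0,0,0.009],[-0.001,-0.015,0.03],0.055],[[0,0,0.009],[-0.001,-0.015,0.068],0.055],[[0,0,0.009],[-0.001,-0.015,0.105],0.055],[[0,0,0.009],[-0.001,-0.015,0.139],0.055],[[0,0,0.009],[-0.001,-0.015,0.139],0.055],[[0,0,0.009],[-0.001,-0.015,0.139],0.055]], "force": 40}}

```text
clock: 8.4
position: [0.547, 0.2807, 0.0996]
ee_rot: [1.0, 0.018, -0.001, 0.001]
ft_force: [1.1, 0.3, 1.4]
grip_width: 0.646
grasp_force: 0.0
```

Run:
```python
from workcell import *
from h import *
S=camera("scene")
o=get_obs();print(o["grip_width"],o["ft_force"])
move(o,[.5433,.2888,.034],.045); p=o["position"]
print(proj(S,[p,[.5433,.2888,.053]]))
b=cv2.resize(S["img"][215:290,270:370],(800,600),interpolation=cv2.INTER_CUBIC)
cv2.imwrite("pics/c8.png",b[:,:,::-1])
```

```text
0.644214594463031 [0.404  0.0948 1.991 ]
at [0.5482 0.2816 0.1018] yaw 0.035684038274841914 -> turn [-0.0005 -0.0007 -0.0093] shift [-0.0047 -0.0073  0.0678]
[[313.8691 245.1995]
 [315.3426 256.6674]]
```

View pics/c8.png

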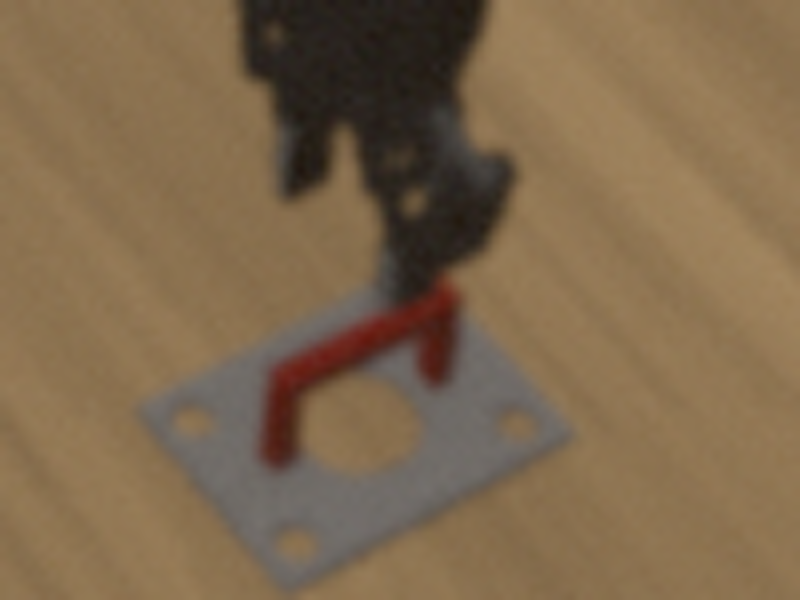

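The fingers hang above and slightly behind the handle (bar middle at crop (365,338), matching the prediction of px (315.3,256.7)). I'll correct sideways, lower and grip.

>>> {"api": "jog_arm", "payload": {"plan": [[[0,0,-0.009],[-0.005,-0.007,0.01],0.055],[[0,0,-0.009],[-0.005,-0.007,0.035],0.055],[[0,0,-0.009],[-0.005,-0.007,0.055],0.055],[[0,0,-0.009],[-0.005,-0.007,0.067],0.055],[[0,0,-0.009],[-0.005,-0.007,0.067],0.055],[[0,0,-0.009],[-0.005,-0.007,0.067],0.03],[[0,0,-0.009],[-0.005,-0.007,0.067],0.02],[[0,0,-0.009],[-0.005,-0.007,0.067],0.02]]}}

```text
clock: 9.12
position: [0.5433, 0.2888, 0.035]
ee_rot: [1.0, 0.022, 0.001, -0.001]
ft_force: [-0.4, 0.7, 0.4]
grip_width: 0.241
grasp_force: 0.0
```

>>> {"api": "jog_arm", "payload": {"plan": [[[0,0,0],[0,0,0],0.008],[[0,0,0],[0,0,0],0.005],[[0,0,0],[0,0,0],0.005],[[0,0,0],[0,0,0],0.005]]}}

```text
clock: 9.45
position: [0.5432, 0.2888, 0.0348]
ee_rot: [1.0, 0.022, 0.001, -0.0]
ft_force: [-0.8, -1.0, 7.0]
grip_width: 0.124
grasp_force: 40.4
```

>>> {"api": "jog_arm", "payload": {"plan": [[[0,0,0],[0,0,0],0.005],[[0,0,0],[0,0,-0.01],0.005],[[0,0,0],[0,0,-0.035],0.005],[[0,0,0],[0,0,-0.07],0.005],[[0,0,0],[0,0,-0.105],0.005],[[0,0,0],[0,0,-0.14],0.005],[[0,0,0],[0,0,-0.175],0.005],[[0,0,0],[0,0,-0.205],0.005]], "force": 60}}

```text
clock: 10.12
position: [0.542, 0.2881, 0.2413]
ee_rot: [1.0, 0.022, 0.0, -0.0]
ft_force: [0.1, 0.1, -3.8]
grip_width: 0.125
grasp_force: 58.9
```

Run:
```python
from workcell import *
from h import *
for _ in range(3): camera("top")
o=get_obs();print(o["grip_width"],o["grasp_force"],o["ft_force"],o["torque"])
move(o,[.617,-.0325,.24],.135+.002)
```

```text
0.12637927284171968 58.95779192447662 [ 0.8572  0.2864 -4.7549] [ 0.0063  0.0069 -0.0133]
at [0.543  0.2888 0.2411] yaw 0.04479048578429918 -> turn [-0.0014 -0.0041 -0.0922] shift [0.0595 0.3243 0.0008]
```

>>> {"api": "jog_arm", "payload": {"plan": [[[0,0,-0.02],[0.003,0.018,0],0.005],[[0,0,-0.05],[0.009,0.05,0],0.005],[[0,0,-0.09],[0.016,0.087,0],0.005],[[0,0,-0.09],[0.023,0.125,0],0.005],[[0,0,-0.09],[0.03,0.163,0],0.005],[[0,0,-0.09],[0.037,0.201,0],0.005],[[0,0,-0.09],[0.044,0.239,0],0.005],[[0,0,-0.09],[0.05,0.272,0],0.005]]}}

```text
clock: 10.93
position: [0.6037, 0.0154, 0.2363]
ee_rot: [0.998, 0.067, -0.002, 0.0]
ft_force: [1.4, -0.2, -3.7]
grip_width: 0.128
grasp_force: 58.9
```

Run:
```python
from workcell import *
from h import *
for _ in range(4): camera("top")
o=get_obs();print(o["grip_width"],o["grasp_force"],o["ft_force"])
move(o,[.617,-.0325,.24],.135)
```

```text
0.12724364236990088 59.01989758014679 [ 0.082   0.2323 -3.651 ]
at [0.6036 0.0175 0.2364] yaw 0.13237325047436366 -> turn [-0.0004  0.0032 -0.0026] shift [ 0.0066  0.0513 -0.0037]
```

>>> {"api": "jog_arm", "payload": {"plan": [[[0,0,-0.003],[0.003,0.02,0],0.005],[[0,0,-0.003],[0.005,0.04,0],0.005],[[0,0,-0.003],[0.0066,0.0513,0.005],0.005],[[0,0,-0.003],[0.0066,0.0513,0.011],0.005],[[0,0,-0.003],[0.0066,0.0513,0.011],0.005],[[0,0,-0.003],[0.0066,0.0513,0.011],0.005]]}}

```text
clock: 11.63
position: [0.6172, -0.0293, 0.2263]
ee_rot: [0.998, 0.07, -0.001, -0.001]
ft_force: [0.4, -0.6, -2.2]
grip_width: 0.127
grasp_force: 59.1
```

```bash
cat > m.py <<'E'
from workcell import *
from h import *
o0=get_obs()
def avg(n):
    cs=[camera(n) for _ in range(4)]; c=dict(cs[0]); c["img"]=np.mean([k["img"] for k in cs],0).astype(np.uint8); return c
T=avg("top");S=avg("scene");o=get_obs();p=o["position"];print(o["grasp_force"],o["ft_force"])
move(o,[.617,-.0325,.185],.135)
x=Ro.from_quat(o["ee_rot"]).as_matrix()[:,0]; yaw=np.arctan2(x[1],x[0]); zu=p[2]-.0348
R=lambda a:np.array([[np.cos(a),-np.sin(a),0],[np.sin(a),np.cos(a),0],[0,0,1]])
H=np.array([[52,34,0],[-52,34,0],[-52,-34,0],[52,-34,0]])/1e3
for n,c in(("top",T),("scene",S)):
    print(n,"plate holes (top face)",proj(c,p*[1,1,0]+[0,0,zu+.006]+H@R(yaw).T).round(1).tolist(),"jar holes",proj(c,[.617,-.0325,.13]+H@R(.135).T).round(1).tolist())
    np.save(n+".npy",c["img"])
E
python3 m.py
python3 - <<'E'
from h import *
S=np.load("scene.npy"); g=cv2.cvtColor(S,cv2.COLOR_RGB2HSV)
for y in range(140,206,2): print(y,' '.join("%3d"%v for v in g[y,205:283:2,2]))
E
```

```text
59.08792018890381 [ 0.4849  0.4829 -3.7656]
at [ 0.6179 -0.0309  0.2275] yaw 0.13817234247706933 -> turn [ 0.0002 -0.0003  0.0032] shift [-0.0012  0.0014  0.0425]
top plate holes (top face) [[293.9, 160.4], [300.4, 204.6], [329.6, 200.4], [322.9, 156.2]] jar holes [[293.6, 165.7], [299.6, 207.3], [327.1, 203.5], [321.0, 161.8]]
scene plate holes (top face) [[235.0, 179.2], [262.3, 165.9], [249.7, 154.9], [222.7, 167.6]] jar holes [[236.0, 195.0], [262.4, 181.7], [250.2, 170.7], [224.1, 183.3]]
140 139 143 145 140 138 139 137 137 135 135 138 141 124  47  31  28  30  30  28  28  30  43  71 112 144 148 142 105 103 103  99  87  80  84 101 104 103 100 143
142 136 140 144 143 140 139 139 139 137 137 136 139 136  78  32  27  29  30  27  28  30  36  63  89 131 135 145 113  98 102 104 103 103 103 104 101  92 123 143
144 136 136 141 144 143 141 141 139 139 137 137 137 139 110  49  29  28  29  28  26  29  40  53  68  74  76 137 141 110  92  94  97  97  93  86  88 124 148 147
146 137 134 137 144 145 142 140 141 139 138 138 137 138 138 119  59  30  32  31  32  34  43  41  50  57  53 126 145 145  
[... 3978 characters left out ...]
 153 146 136 120 103 135 144 143 139 140 143 145 143 139 137
198 134 136 137 139 145 140 135 138 143 142 134 138 137 125 140 142 137 122  98 107 133 148 156 158 153 145 132 114 100 136 141 143 142 139 141 144 144 142 138
200 136 139 136 138 142 144 137 137 140 144 137 135 145 139 125 121 103 107 133 153 159 159 159 157 152 141 124 105  98 135 141 142 143 141 139 141 143 143 141
202 135 137 138 135 138 143 143 137 138 140 137 131 140 146 137 113 132 152 158 159 158 158 157 152 142 129 114  99  94 133 141 140 141 143 140 137 141 143 143
204 135 135 138 137 137 140 144 142 138 139 130 126 136 141 145 146 151 153 154 154 153 153 148 140 131 116 103  91  89 130 140 141 141 142 143 139 137 140 143
```

```bash
cat >> m.py <<'E'
def hole(img,q,w=5):
    g=img.astype(float); u,v=np.round(q).astype(int); a=g[v-w:v+w+1,u-w:u+w+1]; k=4
    pl=np.median(a.reshape(-1,3),0); d=np.linalg.norm(a-pl,axis=2); d=np.clip(d-.35*d.max(),0,None)
    yy,xx=np.mgrid[v-w:v+w+1,u-w:u+w+1]; d*=np.hypot(xx-q[0],yy-q[1])<w
    return np.array([(d*xx).sum(),(d*yy).sum()])/d.sum(), d.max()
for n,c in(("top",T),("scene",S)):
    P=proj(c,p*[1,1,0]+[0,0,zu+.003]+H@R(yaw).T); J=proj(c,[.617,-.0325,.13]+H@R(.135).T)
    j=cv2.imread(f"pics/{n}0.png")[:,:,::-1]
    for i in range(4):
        a,da=hole(c["img"],P[i]); b,db=hole(j,J[i],4); print(n,i,"plate obs-pred",(a-P[i]).round(2),da.round(),"jar obs-pred",(b-J[i]).round(2),db.round())
E
python3 m.py | grep -v "holes"
```

```text
59.08764123916626 [ 0.4081 -0.209  -2.8294]
at [ 0.6179 -0.0312  0.2273] yaw 0.13777140071712732 -> turn [ 0.     -0.      0.0028] shift [-0.0011  0.0012  0.0423]
top 0 plate obs-pred [ 3.32 -0.74] 126.0 jar obs-pred [-0.07  0.16] 189.0
top 1 plate obs-pred [-0.23  1.48] 104.0 jar obs-pred [-0.11  0.16] 142.0
top 2 plate obs-pred [-1.96  0.38] 5.0 jar obs-pred [-0.07  0.04] 114.0
top 3 plate obs-pred [1.52 3.88] 21.0 jar obs-pred [-0.04  0.19] 187.0
scene 0 plate obs-pred [1.15 2.01] 34.0 jar obs-pred [-0.52  0.56] 15.0
scene 1 plate obs-pred [1.1  0.75] 17.0 jar obs-pred [-0.55  0.18] 20.0
scene 2 plate obs-pred [-0.62  1.15] 50.0 jar obs-pred [ 0.23 -3.32] 41.0
scene 3 plate obs-pred [-1.48 -0.97] 19.0 jar obs-pred [-0.8  -0.41] 28.0
```

>>> {"api": "jog_arm", "payload": {"plan": [[[0,0,0.003],[-0.001,0.0012,0.005],0.005],[[0,0,0.003],[-0.001,0.0012,0.012],0.005],[[0,0,0.003],[-0.001,0.0012,0.02],0.005],[[0,0,0.003],[-0.001,0.0012,0.028],0.005],[[0,0,0.003],[-0.001,0.0012,0.035],0.005],[[0,0,0.003],[-0.001,0.0012,0.04],0.005],[[0,0,0.003],[-0.001,0.0012,0.04],0.005],[[0,0,0.003],[-0.001,0.0012,0.04],0.005]]}}

```text
clock: 13.1
position: [0.617, -0.0325, 0.187]
ee_rot: [0.998, 0.067, -0.0, -0.0]
ft_force: [-0.9, -0.1, -3.3]
grip_width: 0.127
grasp_force: 59.0
```

```bash
python3 m.py | grep -v obs
python3 - <<'E'
from h import *
T=np.load("top.npy")
for n,(u,v) in(("top",(294,163)),("top",(300,206)),("scene",(236,190)),("scene",(262,176)),("scene",(224,178))):
    g=np.load(n+".npy").mean(2).astype(int); print(n,u-8,v-8); print(g[v-8:v+9,u-8:u+9])
E
```

```text
59.04598832130432 [-0.2656 -0.0278 -3.574 ]
at [ 0.6172 -0.0325  0.1876] yaw 0.13480862527770543 -> turn [ 0.0002 -0.0005 -0.0002] shift [-0.0002 -0.      0.0026]
top plate holes (top face) [[294.1, 163.6], [300.2, 206.3], [328.4, 202.3], [322.1, 159.7]] jar holes [[293.6, 165.7], [299.6, 207.3], [327.1, 203.5], [321.0, 161.8]]
scene plate holes (top face) [[235.5, 188.4], [262.3, 175.1], [250.0, 164.1], [223.5, 176.7]] jar holes [[236.0, 195.0], [262.4, 181.7], [250.2, 170.7], [224.1, 183.3]]
top 286 155
[[135 135 136 135 135 135 136 136 139 108  42  29  62 125 115 126 150]
 [136 136 136 137 137 137 137 138 141 110  44  28  55 130 115 119 149]
 [142 142 142 143 143 143 142 142 144 122  64  28  41 125 115 117 147]
 [145 142 142 141 138 139 138 139 141 119  65  30  41 110 107 116 146]
 [140 136 139 138 136 138 139 138 141 131  84  29  36  99 109 121 147]
 [138 136 137 138 138 139 126 108 102 100  69  27  38  85 100 102 136]
 [145 141 138 138 137 118 113 151 169 158 106  25  34  76 100  91 129]
 [155 144 130 138 131 137 167 182 184 186 141  25  33  72 104  90 123]
 [141 134 134 139 132
[... 4804 characters left out ...]
105 105 100  95  97 100 102 101 102 105 106 103  90  65  45]
 [112 104 100 102 101 100 107 109 108 105 105 106 106 104  92  67  46]
 [114 110 101  99 102 104 109 110 108 108 106 107 106 105  95  69  49]
 [115 113 110 101 100 103 106 107 107 107 106 106 107 105  97  76  51]
 [112 115 115 112 107 101 102 105 107 106 107 107 107 106 100  85  68]
 [112 117 122 125 120 109 103 103 107 106 108 107 107 105 104  97  87]
 [111 117 127 132 132 123 109 101 103 106 107 106 106 105 104 103 100]
 [112 115 125 132 136 132 118 105 101 102 105 105 105 105 105 104 104]
 [112 112 117 126 134 136 130 121 110 102 102 104 105 105 106 106 105]
 [113 113 113 117 127 135 137 134 125 110 102 101 104 105 105 107 106]]
```

The top view shows both visible threaded holes whole inside the plate holes: hole 0 at (293.5,165) in a hole centred on (294,164), and hole 1 at (299.6,207) in one centred on (300.3,207). The offset is about 1 mm, the clearance is about 23 mm, and the force reading is just the plate's own weight. I'm handing in.

```bash
python3 -c "
from workcell import *
print(hand_in())"
```

```text
the job is handed in; nothing more can be done
None
```

I handed the job in with the stopper seated and let go in the jar's mouth, and the cover held level about 23 mm above the flange; the two threaded holes I could see from above showed whole in the plate's holes, about 1 mm off centre, and the hand-in returned no verdict.

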